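# Set the filter selector of the forensic light source and expose

## Task

Push the upright tab of the light source's filter selector round, with the outside of the fingers and without gripping it, until it points squarely at the mark with the single straight bar. Then press the round exposure button on its own small box fully down and let it come up again. Leave the dropper bottle, jar, vial and carton where they stand.

Things in the scene. Friction and masses are not known exactly. Their poses are not given: they have to be found in the camera images.
- lightsource: Fixed grey box, 320 x 320 mm and 50 mm high, that carries the selector on its flat top. Origin at the centre of its underside on the bench, on the selector's vertical axis; it may stand turned by up to 0.45 rad. Its light outlet, 48 mm across, sticks out 35 mm from its +x face, at +y, below the top.
- selector_axis (a point): Point on the vertical turning axis of the selector, on the top face of its disc, 63.5 mm above the bench. The disc is 136 mm across and its top is 13.5 mm above the box's top; a hub 34 mm across rises 8 mm more at the centre. The point's x axis turns with the selector and points along the tab, outwards; z is up.
- selector (a joint): Angle of the selector about its vertical axis, rad, positive anticlockwise seen from above. At 0 the tab points along the box's +x (away from the robot when the box is not turned). Stops at -2.4 and +2.4. It starts within 0.35 of 0. It turns smoothly without clicks, stays where it is left, and takes about 2.5 to 4 N at the tab to move.
- tab_mid (a point): Centre of the tab, 80 mm out from the axis and 74 mm above the bench. The tab is an upright black paddle at the rim of the disc: 36 mm long radially (from 62 to 98 mm from the axis), 14 mm thick along the direction of travel, its top edge 95 mm above the bench. Its two flat faces look along and against the travel; pressing on both at once counts as gripping it. The point's x axis points outwards, y is the direction of travel for positive turning, z up.
- pointer (a point): Imaginary point that turns with the selector, straight out along the tab, 130 mm from the axis and 53 mm above the bench. It lies over a mark's centre when the tab points squarely at that mark.
- mark_bar: THE TARGET MARK: round black badge 43 mm across and 3 mm high on the box's top, with one straight white bar (32 x 9 mm). Origin at the centre of its underside, 50 mm above the bench, 130 mm from the selector's axis. The four badges sit 50 and 110 degrees either side of the box's +x direction; which badge has which place changes.
- mark_cross: Another such badge, with a white cross of two bars.
- mark_ring: Another such badge, with a white ring.
- mark_triangle: Another such badge, with a filled white triangle.
- exposure_top (a point): Centre of the top face of the exposure button, a black round push button 32 mm across that stands 10 mm proud of its 48 mm steel collar, on a fixed grey box 75 x 75 x 35 mm beside the light source. The button's top is 57 mm above the bench when up.
- exposure (a joint): Travel of the exposure button, m: 0 up, 0.006 fully down; springs back up. Fully down takes about 5 N.
- dropper: Loose amber dropper bottle, 32 mm across, 98 mm high; leave alone. Origin at the centre of its underside.
- jar: Loose jar, 52 mm across, 62 mm high; leave alone. Origin at the centre of its underside.
- carton: Loose cardboard carton, 90 x 50 x 35 mm high; leave alone. Origin at the centre of its underside.
- vial: Loose small vial, 28 mm across, 50 mm high; leave alone. Origin at the centre of its underside.
Not all that is in view belongs to the job. What is shaped like the part that bears exposure_top but turquoise is not meant.

How it is judged:
By the outcome, as a careful person would: the job done as asked, in the order asked, and still so for the second after the job is handed in, with the robot touching nothing.
It also fails if it takes over 54 s, if anything falls off the work surface, if the arm or the gripper's body presses on something with over 40 N, if the wrist force passes 120 N, or if a joint passes its speed limit or range.

## Robot

A 6-joint arm with a two-finger parallel gripper is mounted at the origin on the work surface. World frame = base frame: x ahead of the robot, y to its left, z up, the work surface at z = 0. Lengths are in mm, angles in degrees, forces in N, time in s.
With the tool pointing down it reaches from about 350 to 850 mm from the base axis. Payload 8.1 kg.
Tool frame: the origin (TCP) lies on the front face of the gripper's body, between the roots of the fingers; the fingertips stand r.finger_overhang ahead of it and the grasp point (between the pads) lies 54 mm ahead of it (r.finger_overhang is the distance from the TCP to the fingertips, in mm); y points along the fingers, z is the direction in which the jaws open and shut, and the axes are right-handed (so a half turn about y gives the same grasp; the last joint's range is limited). The gripper opens to 85 mm and grips with 20 to 120 N. Pads are 22 mm wide; open, the fingers measure 114 mm over their backs; the gripper's body (76 mm by 85 mm) begins 54 mm behind the grasp point. The pads swing forward as they close: fully open they stand 13 mm farther back than shut.
Start: joints at [63.232, 7.471, 85.268, -0, 87.261, -4.893], TCP at [223.534, 556.811, 303.892] pointing down, gripper open.
Joint ranges: [-169.43, 169.43], [-51.17, 129.36], [1.28, 143.12], [-76.62, 256.62], [0, 156.53], [-152.29, 152.29]. Speed limits (degrees/s): [136.94, 136.94, 159.86, 180, 180, 180].

## Interface

Orientations are given as [roll, pitch, yaw] about the fixed x, y, z axes, in that order (R = Rz(yaw) Ry(pitch) Rx(roll)).
In Python, from bench import r gives the robot as it stands. The module is installed in compiled form; this text tells all that it offers.
- The arm moves only by the tool arm_command, never from a script. Its argument "increments" is a list of rows, each a list of 6 numbers: the shift along the tool's x, y, z in m, then the turn, a rotation vector about the tool's x, y, z in rad. In form: [[tx, ty, tz, wx, wy, wz], ...]. A call has exactly 10 rows; each row is the pose to reach, as a shift and turn from the pose commanded when the call began, along the tool's axes at that moment; what a row does not reach only later rows make up. A row lasts 1/8 s, in which the tool goes at most 62.5 mm and 10.7 degrees, less where a joint would pass 70% of its speed; a pose out of reach is approached as far as the arm can. A call with a gripper value outside its range is refused whole. "jaw" is the gripper's target within -1 to 1 (shut at 1, half-way at 0, fully open at -1), set as the call begins (left out, the last holds). The fingers move at their own pace and stop on an object; "force" is the grip in N (left out, the last holds). Time passes only in rows, so rows that repeat a pose let the fingers close, or fill a call up. It gives the time, the measured TCP pose, the force and the opening at its end, in the units of the state.
- r.sense(): the state, without advancing time (a new reading comes with each control period).
- r.snapshot(name): name is "scene" or "top"; returns the picture (420x560x3 uint8, red, green, blue); there is no depth.
- r.camera_model(name): a dict with "intrinsics" (3x3 intrinsics, pixels), "cam_to_world" (4x4, takes a point from camera to world coordinates). Camera axes: x right, y down, z forward; pixel columns grow to the right and rows downward; lengths in mm; the calibration is good to about 2 mm. A picture is of the moment at which its call begins. camera_model takes no time and is no camera call.
- r.hand_in(): hands the job in, once; it reports no verdict.
Trained networks look in the newest picture that a camera, given by its name, has taken for a name from the list of things; names that differ only in an ending like _2 or _b are one class to them, and where a whole thing is asked for, a point or a joint stands for the part that bears it (a point fixed in the world has none). Each returns a list of dicts, best first, with "conf" (0 to 1); they miss things now and then, are a little off and sometimes report something else, mostly with a low value. They report only what shows in the picture. A call takes as long as a camera call. They do not tell look-alikes from the thing itself.
- r.trace(camera, target): "mask" (420x560 bool, what is visible of it) and "position" ([column, row] in pixels, amid what is visible of it).
- r.spot_point(camera, target): "position" ([column, row] in pixels: a listed point, or the origin of a listed thing).
The state is a dict: "time": time; "joint_pos": joint angles; "qd": joint speeds; "joint_efforts": joint torques, N m; "tool_pos": TCP position; "tcp_rot": TCP orientation; "ft_force": force on the tool from outside, world axes, zero at the start; "wrist_torque": the same for the moment, N m; "finger_gap": finger opening in mm.
Only numpy, scipy, OpenCV 4.12 (cv2) and the standard library are available. Lean on these libraries where they do the work, as an engineer would, in place of code of your own. Each camera call takes 0.05 s, during which the arm holds its last target.

## Working session

There is one attempt and no reset: what is moved stays moved. The work goes in short steps, Python scripts to look and compute and a tool call to move; the robot and the scene stay as the last step left them, time stands still between calls to the robot, and variables do not carry over. Pictures are saved under pics/ and viewed, and the job is handed in when it is done.

Besides the shell and the picture viewer there is one more tool, called as a command line: name --pt "numbers of a row" for each row, then --argument value for the rest. arm_command: Moves the arm, as the interface text tells. Its arguments: {"type":"object","properties":{"increments":{"type":"array","items":{"type":"array","items":{"type":"number"}}},"jaw":{"type":"number"},"force":{"type":"number"}},"required":["increments"]}

```bash
mkdir -p pics; python3 - <<'E'
from bench import r
import cv2
for n in("scene","top"):
    im=r.snapshot(n); cv2.imwrite(f"pics/{n}0.png",im[:,:,::-1])
    m=r.camera_model(n); print(n,m["intrinsics"],m["cam_to_world"])
    for t in ["lightsource","selector_axis","tab_mid","pointer","mark_bar","mark_cross","mark_ring","mark_triangle","exposure_top","dropper","jar","carton","vial"]:
        try: print(t,[(d["position"],round(d["conf"],2)) for d in r.spot_point(n,t)][:3])
        except Exception as e: print(t,e)
s=r.sense();print(s, r.finger_overhang)
E
```

```text
scene [[484.00920444   0.         275.73303761]
 [  0.         484.00920444 201.1049899 ]
 [  0.           0.           1.        ]] [[ 7.15236160e-01  3.75509119e-01 -5.89432046e-01  1.31184289e+03]
 [ 6.98823680e-01 -3.95237546e-01  5.96181807e-01 -8.13833306e+02]
 [-9.09396965e-03 -8.38319858e-01 -5.45102849e-01  8.08892433e+02]
 [ 0.00000000e+00  0.00000000e+00  0.00000000e+00  1.00000000e+00]]
lightsource [([295.2, 205.2], 0.71), ([350.8, 165.0], 0.63)]
selector_axis [([294.4, 189.5], 0.97)]
tab_mid [([320.0, 191.7], 0.75)]
pointer [([330.4, 206.2], 0.64)]
mark_bar [([254.9, 201.7], 0.4)]
mark_cross [([293.1, 216.2], 0.43), ([294.9, 202.9], 0.28)]
mark_ring [([314.3, 171.1], 0.6), ([295.4, 188.4], 0.48)]
mark_triangle [([336.5, 189.2], 0.47)]
exposure_top [([203.2, 209.5], 0.59), ([177.4, 244.2], 0.54), ([144.8, 217.8], 0.53)]
dropper [([350.1, 166.2], 0.49)]
jar [([383.4, 181.3], 0.9)]
carton [([228.7, 316.1], 0.63)]
vial [([133.7, 284.2], 0.79), ([333.0, 204.9], 0.58)]
top [[474.15556392   0.         287.63266837]
 [  0.         474.15556392 209.19170093]
 [  0.           0.  
[... 831 characters left out ...]
al [([457.9, 233.3], 0.74)]
{'time': 1.4, 'joint_pos': array([ 6.32311650e+01,  7.47031627e+00,  8.52691355e+01, -9.60178008e-04,
        8.72620358e+01, -4.89482264e+00]), 'qd': array([-0.04410263,  0.03474021,  0.10073446,  0.06697914,  0.04115753,
        0.01670898]), 'joint_efforts': array([-8.49916632e-04, -5.69312346e+01, -5.00850713e+01, -2.69463480e-04,
        1.35259001e-03,  1.01935648e-04]), 'tool_pos': array([223.53731297, 556.7953125 , 303.88827388]), 'tcp_rot': array([-9.00015639e+01, -8.28656855e-04, -2.18739665e+01]), 'ft_force': array([0.41469289, 1.01696102, 0.03204968]), 'wrist_torque': array([-0.00032282,  0.04877719, -0.03318536]), 'finger_gap': 85.48479427134966} 72.6
```

View pics/top0.png

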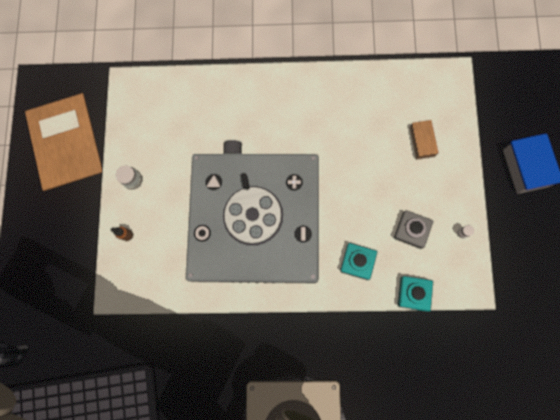

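View pics/scene0.png

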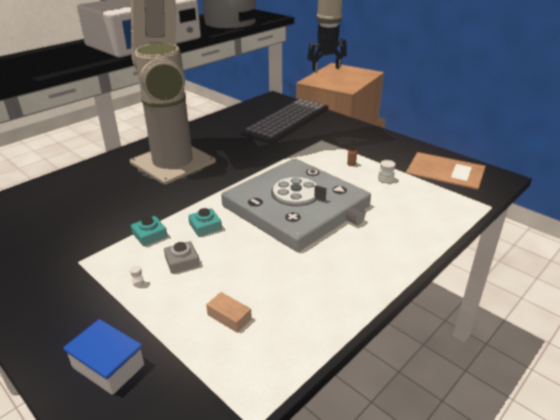

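```bash
python3 - <<'E'
import cv2
im=cv2.imread("pics/top0.png")
a=cv2.resize(im[130:300,170:340],(590,590),interpolation=cv2.INTER_CUBIC)
cv2.imwrite("pics/crop_marks.png",a)
cv2.imwrite("pics/crop_btn.png",cv2.resize(im[210:330,310:470],(800,600),interpolation=cv2.INTER_CUBIC))
E
```

```text
(no output)
```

View pics/crop_marks.png

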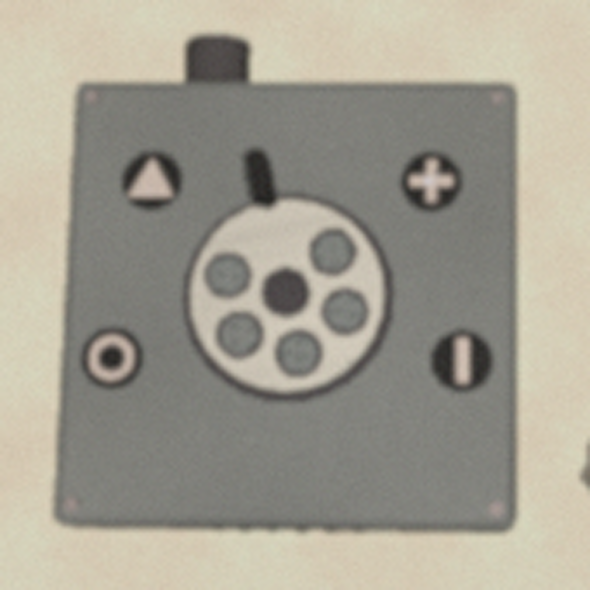

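View pics/crop_btn.png

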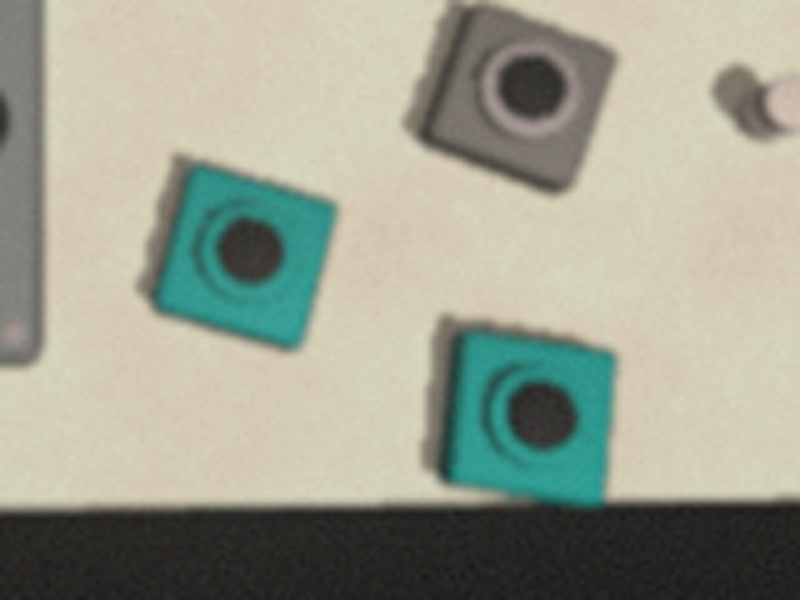

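```bash
cat > h.py <<'E'
import numpy as np
from bench import r
def proj(n,p):
    m=r.camera_model(n);T=np.linalg.inv(m["cam_to_world"]);p=np.atleast_2d(p);q=p@T[:3,:3].T+T[:3,3];u=q@m["intrinsics"].T
    return u[:,:2]/u[:,2:]
def back(n,px,z):
    m=r.camera_model(n);T=m["cam_to_world"];d=T[:3,:3]@np.linalg.solve(m["intrinsics"],[px[0],px[1],1]);o=T[:3,3]
    return o+d*(z-o[2])/d[2]
E
python3 - <<'E'
from h import *
import cv2
from scipy.optimize import least_squares
im=cv2.imread("pics/top0.png")
g=cv2.cvtColor(im,cv2.COLOR_BGR2GRAY)
s=170/590
marks={'tri':(152,180),'cross':(431,181),'ring':(112,357),'bar':(462,361)}
W={}
for k,(x,y) in marks.items():
    px=(170+x*s,130+y*s); W[k]=back("top",px,53); print(k,px,W[k])
c=back("top",(170+286*s-.0,130+291*s),71.5); print("hub",c)
# corners
for c2 in [(80,86),(514,86),(514,525),(58,523)]:
    print("corner",back("top",(170+c2[0]*s,130+c2[1]*s),50))
for c2 in [(255,153),(265,203)]: print("tab top",back("top",(170+c2[0]*s,130+c2[1]*s),95))
names=['bar','cross','tri','ring'];ang=np.radians([-110,-50,50,110])
def f(p):return np.concatenate([[W[n][0]-p[0]-130*np.cos(a+p[2]),W[n][1]-p[1]-130*np.sin(a+p[2])] for n,a in zip(names,ang)])
q=least_squares(f,[500,0,0]);print(q.x,np.degrees(q.x[2]),q.fun.round(1))
for px in [(310+530/5,210+87/5)]: print("btn",px,back("top",px,57))
print("btn scene spot",back("scene",(181,247.5),57))
for px in [(464,232)]: print("vial top",back("top",px,50))
for px in [(119,231)]: print("dropper",back("top",px,90))
for px in [(425,137)]: print("carton",back("top",px,35))
E
python3 - <<'E'
import cv2
im=cv2.imread("pics/scene0.png")
cv2.imwrite("pics/sc1.png",cv2.resize(im[150:300,120:320],(800,600),interpolation=cv2.INTER_CUBIC))
E
```

```text
tri (213.79661016949154, 181.864406779661) [586.17508626 186.59270062  53.        ]
cross (294.1864406779661, 182.15254237288136) [580.99049667 -12.22150928  53.        ]
ring (202.27118644067798, 232.864406779661) [459.3025941  212.56597694  53.        ]
bar (303.1186440677966, 234.0169491525424) [451.95125844 -31.58597923  53.        ]
hub [500.24893513  88.77589049  71.5       ]
corner [658.35204455 240.76399354  50.        ]
corner [650.68008261 -72.86250551  50.        ]
corner [339.11507849 -64.70269147  50.        ]
corner [345.23976519 248.09935277  50.        ]
tab top [592.69872982 107.693467    95.        ]
tab top [557.21771589 100.68758111  95.        ]
[ 5.00062544e+02  8.93817913e+01 -2.78295350e-02] -1.5945149028674335 [-0.3 -0.1  0.2  0.3 -0.2 -0.   0.3 -0.2]
btn (416.0, 227.4) [ 462.29319139 -300.76525406   57.        ]
btn scene spot [ 475.86552175 -305.66225788   57.        ]
vial top [ 450.11466056 -415.23387784   50.        ]
dropper [461.87896534 402.52022091  90.        ]
carton [ 695.62338705 -343.71957892   35.        ]
```

View pics/sc1.png

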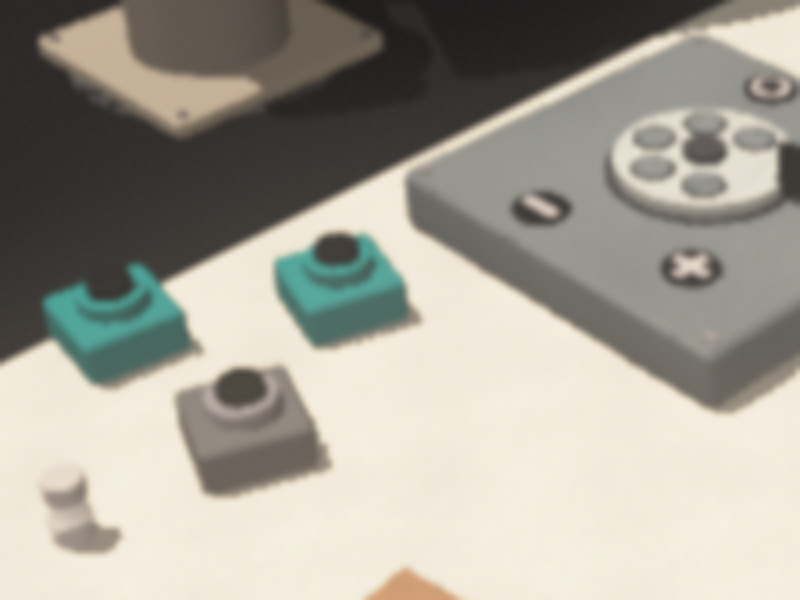

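Top view: the four badges are triangle (214,182), cross (294,182), ring (202,233) and bar (303,234). The bar badge is the target. It shows a single straight bar in both the enlarged crop and the scene view, and it sits at -110° on the box. Button candidates are grey (416,227), turquoise (359,260) and turquoise (418,293). The grey one with the steel collar is meant, and the crop confirms it.

```bash
cat >> h.py <<'E'
def delta(p,yaw):
    s=r.sense(); y=np.radians(s["tcp_rot"][2]); d=np.array(p)-s["tool_pos"]
    ex=np.array([np.cos(y),np.sin(y),0]);ez=np.array([-np.sin(y),np.cos(y),0])
    dy=(yaw-s["tcp_rot"][2]+180)%360-180
    print("tx,ty,tz,wy",np.round([ex@d/1e3,-d[2]/1e3,ez@d/1e3],4),round(-np.radians(dy),4))
E
python3 - <<'E'
from h import *
delta([571,150,240],11.2)
E
```

```text
tx,ty,tz,wy [ 0.474   0.0639 -0.2481] -0.5772
```

arm_command --pt "0.02 0 -0.01 0 -0.03 0" --pt "0.07 0 -0.035 0 -0.1 0" --pt "0.125 0 -0.065 0 -0.17 0" --pt "0.18 0 -0.095 0 -0.24 0" --pt "0.235 0 -0.125 0 -0.31 0" --pt "0.29 0.01 -0.155 0 -0.38 0" --pt "0.345 0.025 -0.185 0 -0.45 0" --pt "0.4 0.045 -0.215 0 -0.52 0" --pt "0.45 0.06 -0.24 0 -0.56 0" --pt "0.474 0.064 -0.248 0 -0.577 0" --jaw 1 --force 40

```text
time: 2.65
tool_pos: [572.0, 147.0, 238.3]
tcp_rot: [-90.0, 0.1, 11.1]
ft_force: [1.3, 0.2, 0.7]
finger_gap: 0.2
```

```bash
python3 - <<'E'
from h import *
s=r.sense();print(s["time"],s["tool_pos"],s["tcp_rot"],s["finger_gap"],r.finger_overhang,s["ft_force"],s["joint_pos"])
for oh in (72.6,):
    delta([571,146,70+oh],11.2)
E
```

```text
2.65 [571.99264422 146.98763827 238.33660457] [-90.03073198   0.10524534  11.06933453] 0.1700431399300654 72.6 [1.34050255 0.18256713 0.7214723 ] [ 9.45496894e+00  8.32645174e+00  9.12463759e+01 -3.41500313e-02
  8.05315118e+01 -9.16087453e+01]
tx,ty,tz,wy [-0.0012  0.0957 -0.0008] -0.0023
```

arm_command --pt "0 0.01 0 0 0 0" --pt "0 0.03 0 0 0 0" --pt "0 0.05 0 0 0 0" --pt "0 0.07 0 0 0 0" --pt "0 0.08 0 0 0 0" --pt "0 0.086 0 0 0 0" --pt "0 0.086 0 0 0 0" --pt "0 0.086 0 0 0 0" --pt "0 0.086 0 0 0 0" --pt "0 0.086 0 0 0 0"

```text
time: 3.9
tool_pos: [571.3, 150.1, 154.4]
tcp_rot: [-90.0, -0.0, 11.2]
ft_force: [-0.8, -0.1, -0.1]
finger_gap: -0.1
```

```bash
python3 - <<'E'
from h import *
import cv2
s=r.sense();print(s["time"],s["tool_pos"],s["tcp_rot"],s["ft_force"])
for n,b in(("scene",(130,250,250,410)),("top",(130,290,170,383))):
    im=r.snapshot(n)[:,:,::-1].copy()
    cv2.imwrite(f"pics/{n}1.png",cv2.resize(im[b[0]:b[1],b[2]:b[3]],(800,600),interpolation=cv2.INTER_CUBIC))
p=s["tool_pos"]
for oh in(72.6,85.6):
    print(oh,[(((q-[250,130])*5).round()) for q in proj("scene",p-[0,0,oh])])
E
```

```text
3.9 [571.26778715 150.06790642 154.38143894] [-9.00020538e+01 -4.49250721e-02  1.11813194e+01] [-0.83596168 -0.10458754 -0.13731179]
72.6 [array([387., 270.])]
85.6 [array([386., 289.])]
```

View pics/scene1.png

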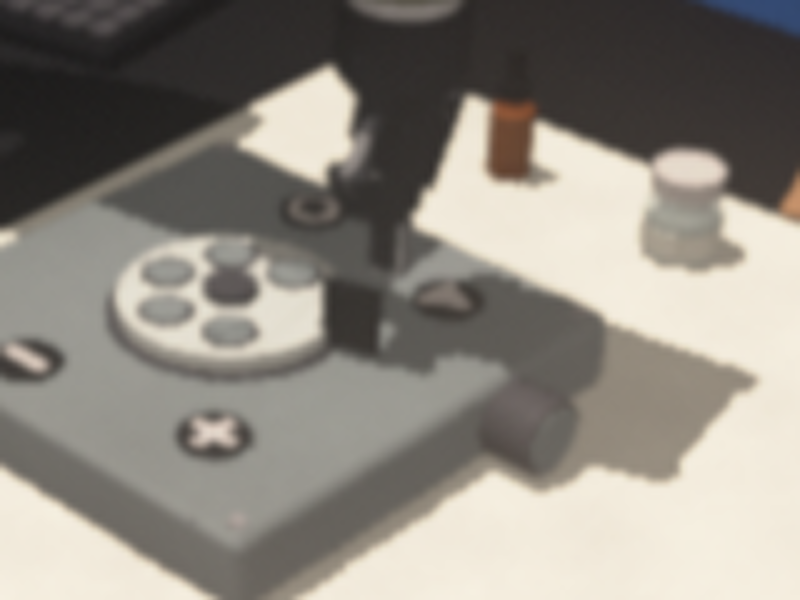

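View pics/top1.png

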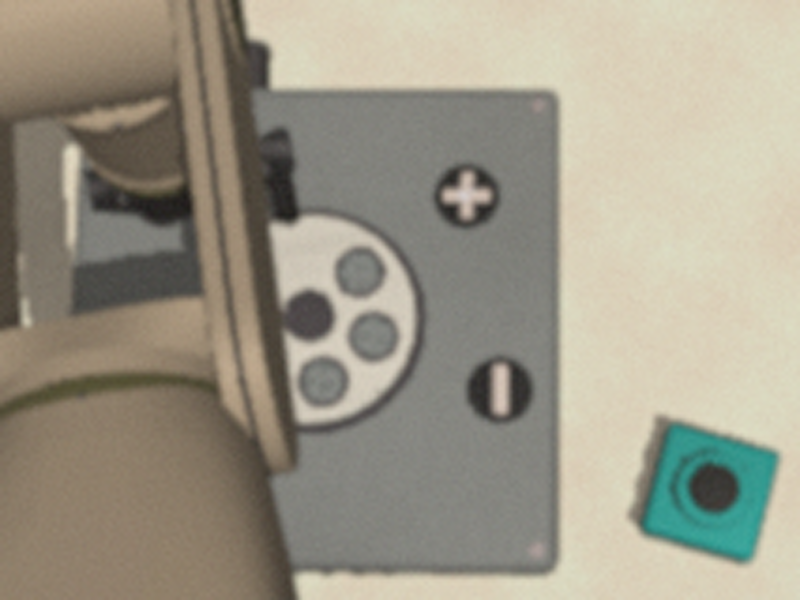

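```bash
cat >> h.py <<'E'
AX=np.array([500.06,89.38])
def arc(phis,ds,R=83,z=147):
    s=r.sense(); y0=s["tcp_rot"][2]; y=np.radians(y0)
    ex=np.array([np.cos(y),np.sin(y),0]);ez=np.array([-np.sin(y),np.cos(y),0])
    rows=[]
    for p,d in zip(phis,ds):
        a=np.radians(p);q=AX+R*np.array([np.cos(a),np.sin(a)])+d*np.array([-np.sin(a),np.cos(a)])
        D=np.array([*q,z])-s["tool_pos"]
        rows.append([round(float(v),4) for v in(ex@D/1e3,-D[2]/1e3,ez@D/1e3,0,-np.radians(p-y0),0)])
    print(rows)
E
python3 - <<'E'
from h import *
arc([11.2,11.2,11.2,10,7,3,-1,-5,-9,-12],[40,34,28,27,27,27,27,27,27,27])
E
```

```text
[[0.0015, 0.0071, -0.0057, 0.0, -0.0003, 0.0], [0.0015, 0.0071, -0.0117, 0.0, -0.0003, 0.0], [0.0015, 0.0071, -0.0177, 0.0, -0.0003, 0.0], [0.0021, 0.0071, -0.0204, 0.0, 0.0206, 0.0], [0.0033, 0.0071, -0.0248, 0.0, 0.073, 0.0], [0.0045, 0.0071, -0.0308, 0.0, 0.1428, 0.0], [0.0053, 0.0071, -0.0368, 0.0, 0.2126, 0.0], [0.0058, 0.0071, -0.0429, 0.0, 0.2824, 0.0], [0.0057, 0.0071, -0.049, 0.0, 0.3522, 0.0], [0.0054, 0.0071, -0.0536, 0.0, 0.4046, 0.0]]
```

arm_command --pt "0.0015 0.007 -0.006 0 0 0" --pt "0.0015 0.007 -0.012 0 0 0" --pt "0.0015 0.007 -0.018 0 0 0" --pt "0.002 0.007 -0.0205 0 0.02 0" --pt "0.0035 0.007 -0.025 0 0.075 0" --pt "0.0045 0.007 -0.031 0 0.145 0" --pt "0.0055 0.007 -0.037 0 0.215 0" --pt "0.006 0.007 -0.043 0 0.28 0" --pt "0.0055 0.007 -0.049 0 0.35 0" --pt "0.0055 0.007 -0.0535 0 0.405 0"

```text
time: 5.25
tool_pos: [586.7, 98.9, 147.0]
tcp_rot: [-89.9, 0.0, -12.2]
ft_force: [-2.6, 3.2, -0.0]
finger_gap: 0.1
```

```bash
python3 - <<'E'
from h import *
import cv2
s=r.sense();print(s["time"],s["tool_pos"],s["tcp_rot"],s["ft_force"])
for n,b in(("scene",(130,250,250,410)),("top",(130,290,170,383))):
    im=r.snapshot(n)[:,:,::-1].copy()
    cv2.imwrite(f"pics/{n}2.png",cv2.resize(im[b[0]:b[1],b[2]:b[3]],(800,600),interpolation=cv2.INTER_CUBIC))
arc([-16,-21,-26,-31,-36,-41,-46,-51,-56,-60],[27]*10)
E
```

```text
5.25 [586.73363697  98.94831336 146.98773072] [-8.99448451e+01  1.85999694e-02 -1.21830631e+01] [-2.63873696  3.19198336 -0.00546658]
[[0.0018, -0.0, -0.0059, 0.0, 0.0678, 0.0], [0.0033, -0.0, -0.0133, 0.0, 0.155, 0.0], [0.0042, -0.0, -0.0209, 0.0, 0.2423, 0.0], [0.0044, -0.0, -0.0285, 0.0, 0.3296, 0.0], [0.004, -0.0, -0.0361, 0.0, 0.4168, 0.0], [0.0029, -0.0, -0.0437, 0.0, 0.5041, 0.0], [0.0011, -0.0, -0.0511, 0.0, 0.5914, 0.0], [-0.0013, -0.0, -0.0583, 0.0, 0.6786, 0.0], [-0.0043, -0.0, -0.0653, 0.0, 0.7659, 0.0], [-0.0072, -0.0, -0.0707, 0.0, 0.8357, 0.0]]
```

View pics/scene2.png

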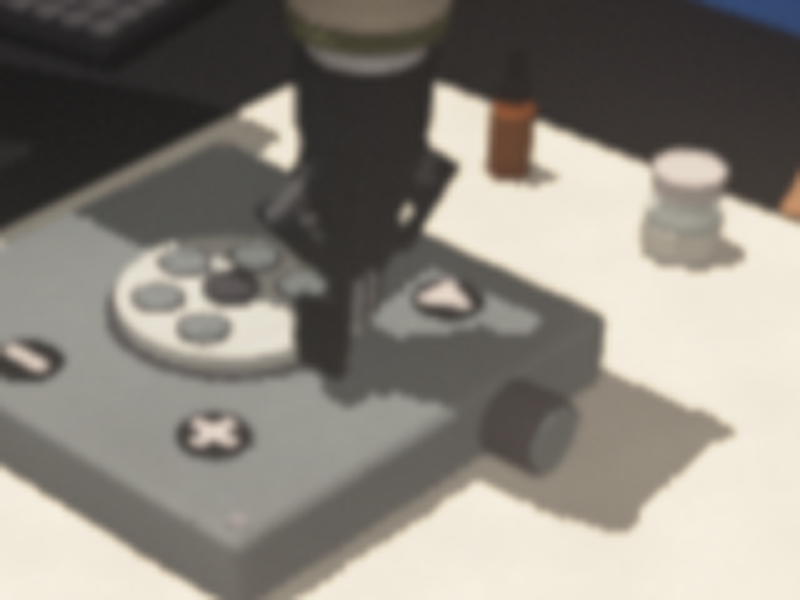

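View pics/top2.png

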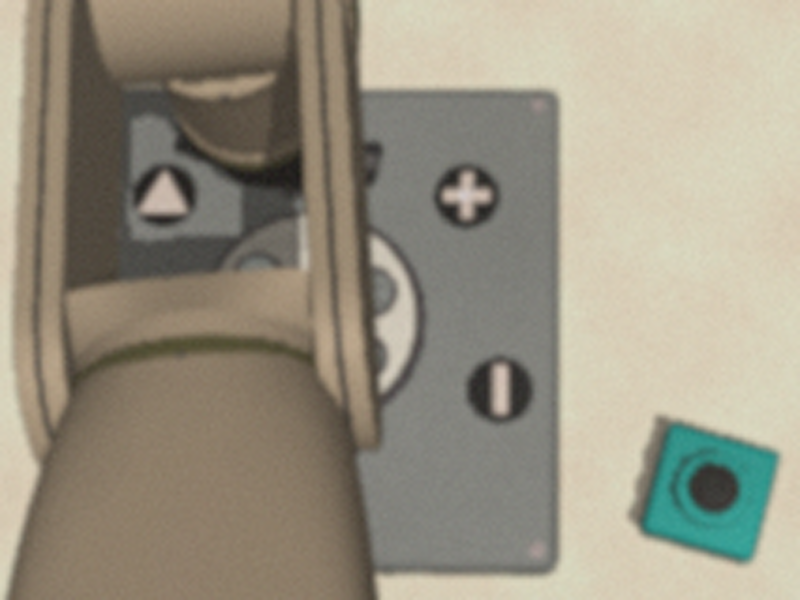

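arm_command --pt "0.002 0 -0.006 0 0.068 0" --pt "0.0035 0 -0.0135 0 0.155 0" --pt "0.004 0 -0.021 0 0.242 0" --pt "0.0045 0 -0.0285 0 0.33 0" --pt "0.004 0 -0.036 0 0.417 0" --pt "0.003 0 -0.0435 0 0.504 0" --pt "0.001 0 -0.051 0 0.591 0" --pt "-0.0015 0 -0.0585 0 0.679 0" --pt "-0.0045 0 -0.0655 0 0.766 0" --pt "-0.007 0 -0.0705 0 0.836 0"

```text
time: 6.6
tool_pos: [565.4, 31.5, 147.1]
tcp_rot: [-89.9, 0.0, -60.0]
ft_force: [1.0, 2.8, 0.1]
finger_gap: 0.3
```

```bash
python3 - <<'E'
from h import *
s=r.sense();print(s["time"],s["tool_pos"],s["tcp_rot"],s["ft_force"],s["joint_pos"])
arc([-64,-69,-74,-79,-84,-88,-92,-95,-97,-97],[27]*10)
E
```

```text
6.6 [565.3795793   31.53319793 147.12166216] [-8.99341822e+01  2.12065476e-02 -6.00083233e+01] [0.98333185 2.82221629 0.10443592] [-2.02277869e+00  9.74485536e+00  9.97274169e+01  5.60966545e-02
  7.04831708e+01 -3.20331636e+01]
[[0.0019, 0.0001, -0.0065, 0.0, 0.0697, 0.0], [0.0034, 0.0001, -0.014, 0.0, 0.1569, 0.0], [0.0043, 0.0001, -0.0215, 0.0, 0.2442, 0.0], [0.0045, 0.0001, -0.0291, 0.0, 0.3315, 0.0], [0.0041, 0.0001, -0.0367, 0.0, 0.4187, 0.0], [0.0032, 0.0001, -0.0428, 0.0, 0.4885, 0.0], [0.0019, 0.0001, -0.0487, 0.0, 0.5584, 0.0], [0.0007, 0.0001, -0.0531, 0.0, 0.6107, 0.0], [-0.0002, 0.0001, -0.056, 0.0, 0.6456, 0.0], [-0.0002, 0.0001, -0.056, 0.0, 0.6456, 0.0]]
```

arm_command --pt "0.002 0 -0.0065 0 0.07 0" --pt "0.0035 0 -0.014 0 0.157 0" --pt "0.0045 0 -0.0215 0 0.244 0" --pt "0.0045 0 -0.029 0 0.332 0" --pt "0.004 0 -0.0365 0 0.419 0" --pt "0.003 0 -0.043 0 0.489 0" --pt "0.002 0 -0.0485 0 0.558 0" --pt "0.0005 0 -0.053 0 0.611 0" --pt "0 0 -0.056 0 0.646 0" --pt "0 0 -0.056 0 0.646 0"

```text
time: 7.85
tool_pos: [517.0, 3.0, 147.3]
tcp_rot: [-89.9, -0.0, -96.9]
ft_force: [1.8, 0.9, 0.1]
finger_gap: -0.2
```

```bash
python3 - <<'E'
from h import *
import cv2
s=r.sense();print(s["time"],s["tool_pos"],s["tcp_rot"],s["ft_force"],s["joint_pos"])
for n,b in(("scene",(130,250,200,360)),("top",(130,290,170,383))):
    im=r.snapshot(n)[:,:,::-1].copy()
    cv2.imwrite(f"pics/{n}3.png",cv2.resize(im[b[0]:b[1],b[2]:b[3]],(800,600),interpolation=cv2.INTER_CUBIC))
E
```

```text
7.85 [517.04165781   3.03375275 147.31011616] [-8.99492273e+01 -2.50141617e-03 -9.68997910e+01] [1.75485065 0.94201005 0.14602256] [-5.34454168e+00  2.39113193e+00  1.07632940e+02 -4.12938940e-03
  6.99252416e+01  1.55666392e+00]
```

View pics/scene3.png

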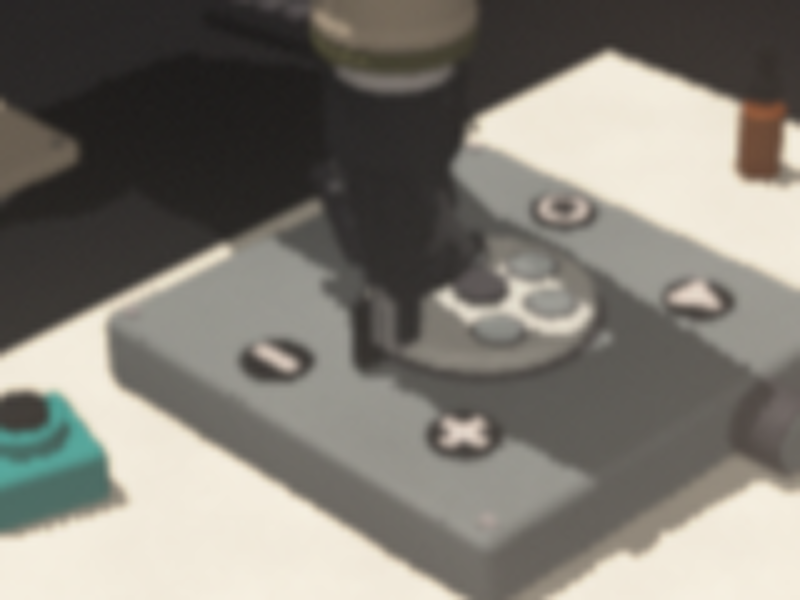

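View pics/top3.png

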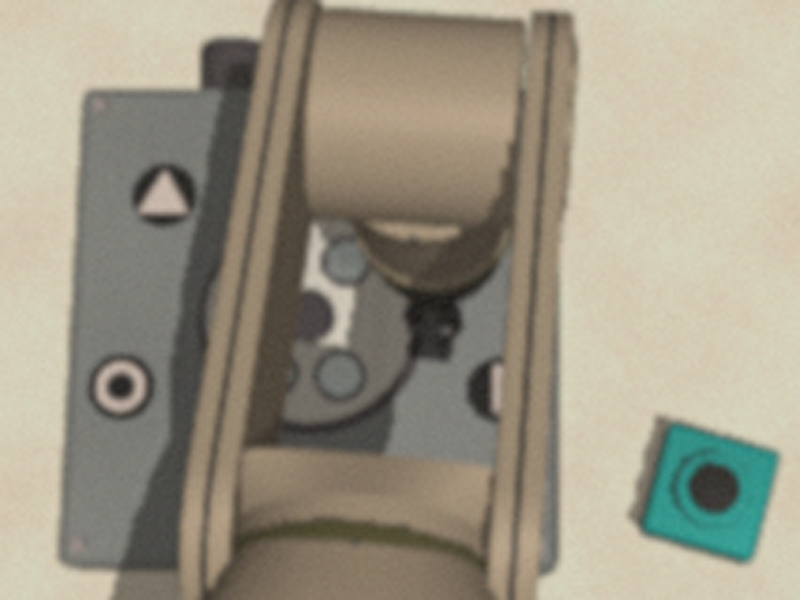

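arm_command --pt "0 0 0.01 0 0 0" --pt "0 -0.01 0.025 0 0 0" --pt "0 -0.04 0.03 0 0 0" --pt "0 -0.07 0.03 0 0 0" --pt "0.05 -0.08 0.03 0 0 0" --pt "0.1 -0.08 0.03 0 0 0" --pt "0.15 -0.08 0.03 0 0 0" --pt "0.2 -0.08 0.03 0 0 0" --pt "0.23 -0.08 0.03 0 0 0" --pt "0.24 -0.08 0.03 0 0 0"

```text
time: 9.2
tool_pos: [517.3, -240.8, 226.5]
tcp_rot: [-90.1, -0.0, -97.0]
ft_force: [0.6, 0.2, -0.5]
finger_gap: 0.1
```

```bash
python3 - <<'E'
from h import *
import cv2
s=r.sense();print(s["time"],s["tool_pos"],s["tcp_rot"],s["ft_force"])
for n,b in(("scene",(130,250,200,360)),("top",(130,290,170,383))):
    im=r.snapshot(n)[:,:,::-1].copy()
    cv2.imwrite(f"pics/{n}4f.png",im)
    cv2.imwrite(f"pics/{n}4.png",cv2.resize(im[b[0]:b[1],b[2]:b[3]],(800,600),interpolation=cv2.INTER_CUBIC))
    for t in("tab_mid","selector_axis","pointer"): print(n,t,r.spot_point(n,t)[:1])
E
```

```text
9.2 [ 517.28518827 -240.7604611   226.46433211] [-9.00526121e+01 -2.00042030e-03 -9.70495799e+01] [ 0.64293598  0.20370654 -0.51270194]
scene tab_mid [{'position': [269.7, 193.4], 'conf': 0.93}]
scene selector_axis [{'position': [295.4, 189.3], 'conf': 0.91}]
scene pointer [{'position': [259.9, 209.3], 'conf': 0.63}]
top tab_mid [{'position': [288.1, 213.8], 'conf': 0.81}]
top selector_axis [{'position': [254.1, 216.1], 'conf': 0.65}]
top pointer []
```

View pics/top4.png

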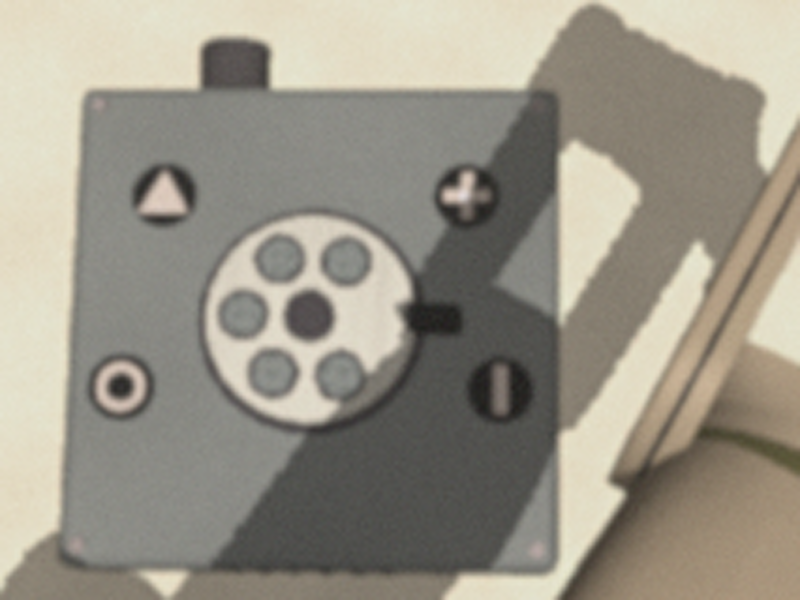

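View pics/scene4.png

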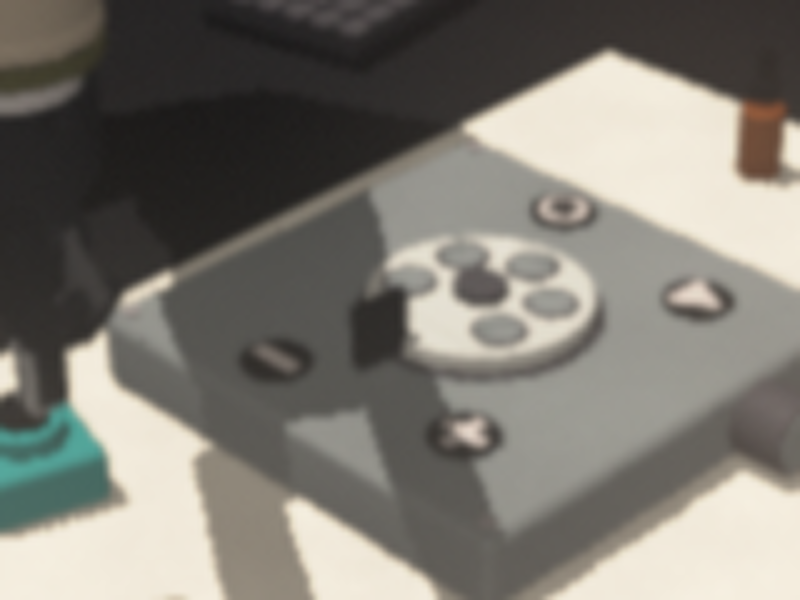

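```bash
cat >> h.py <<'E'
import cv2
def tabfit(img,n,bias=(0,0)):
    # img BGR; silhouette fit of tab box, returns angle
    b=img.max(axis=2).astype(float); S=4
    best=[]
    def mask(phi,c):
        a=np.radians(phi);u=np.array([np.cos(a),np.sin(a)]);v=np.array([-u[1],u[0]])
        P=[[*(c+rr*u+t*v),z] for rr in(62,98) for t in(-7,7) for z in(63.5,95)]
        q=proj(n,np.array(P))
        hull=cv2.convexHull(((q+0.5)*S).astype(np.float32)).astype(np.int32)
        m=np.zeros((420*S,560*S),np.uint8);cv2.fillConvexPoly(m,hull,255)
        return cv2.resize(m,(560,420),interpolation=cv2.INTER_AREA)/255.
    return mask
def fit(img,n,lo,hi,th=48):
    mk=tabfit(img,n); g=cv2.cvtColor(img,cv2.COLOR_BGR2GRAY).astype(float)
    from scipy.optimize import minimize
    res=[]
    for phi in np.arange(lo,hi,0.5):
        for dx in (-3,-1.5,0,1.5,3):
          for dy in (-3,-1.5,0,1.5,3):
            m=cv2.GaussianBlur(mk(phi,AX+[dx,dy]),(0,0),.7)
            near=cv2.dilate((m>.02).astype(np.uint8),np.ones((5,5)))>0
            out=near&(m<.05)
            # edge-ness: mean in minus mean ring 
            A=(g*m).sum()/m.sum(); B=np.minimum(g[out],80).mean()
            res.append((B-A,phi,dx,dy))
    res.sort(reverse=True); return res[:6]
E
python3 - <<'E'
from h import *
i0=cv2.imread("pics/top0.png");i4=cv2.imread("pics/top4f.png");s4=cv2.imread("pics/scene4f.png")
print("init",[[round(float(v),1) for v in t] for t in fit(i0,"top",2,20)])
print("now",[[round(float(v),1) for v in t] for t in fit(i4,"top",-104,-84)])
print("nowscene",[[round(float(v),1) for v in t] for t in fit(s4,"scene",-104,-84)])
for z,(x,y) in ((95,(410,315)),(95,(461,318)),):
    print(back("top",(170+x*.26625,130+y*.26667),z))
print(np.degrees(np.arctan2(*(back("top",(288.1,213.8),74)[:2]-AX)[::-1])),np.degrees(np.arctan2(*(back("scene",(269.7,193.4),74)[:2]-AX)[::-1])))
E
```

```text
init [[16.8, 15.0, 3.0, -3.0], [16.8, 12.5, 3.0, 1.5], [16.6, 12.0, 3.0, 1.5], [16.5, 13.0, 3.0, 0.0], [16.5, 14.5, 3.0, -1.5], [16.5, 10.5, 3.0, 3.0]]
now [[30.7, -94.5, 1.5, -3.0], [30.7, -96.0, 3.0, -3.0], [30.6, -92.5, -1.5, -3.0], [30.6, -95.0, 1.5, -1.5], [30.6, -91.0, -3.0, -3.0], [30.5, -92.5, -1.5, -1.5]]
nowscene [[21.7, -90.0, -3.0, -3.0], [21.7, -91.0, -1.5, -3.0], [21.3, -89.0, -3.0, -3.0], [21.3, -90.5, -3.0, -3.0], [21.2, -91.5, -3.0, -3.0], [21.1, -90.5, -1.5, -3.0]]
[494.17373449  23.51053147  95.        ]
[491.6374336   -8.21588581  95.        ]
-91.2487167366943 -105.95700096424987
```

```bash
cat >> h.py <<'E'
def holes(img):
    # rectify disc plane z=63.5, 4px/mm around axis; image x = world x
    px=[]
    G=240
    xs=np.linspace(-60,60,G);X,Y=np.meshgrid(xs,xs)
    P=np.stack([AX[0]+X.ravel(),AX[1]+Y.ravel(),np.full(X.size,63.5)],1)
    q=proj("top",P).astype(np.float32).reshape(G,G,2)
    rec=cv2.remap(img,q[...,0],q[...,1],cv2.INTER_CUBIC)
    return rec
E
python3 - <<'E'
from h import *
for k,f in(("0","top0"),("4","top4f")):
    rec=holes(cv2.imread(f"pics/{f}.png"));cv2.imwrite(f"pics/rec{k}.png",cv2.resize(rec,(480,480)))
cv2.imwrite("pics/recs.png",np.hstack([cv2.resize(cv2.imread(f"pics/rec{k}.png"),(400,400)) for k in "04"]))
E
```

```text
(no output)
```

View pics/recs.png

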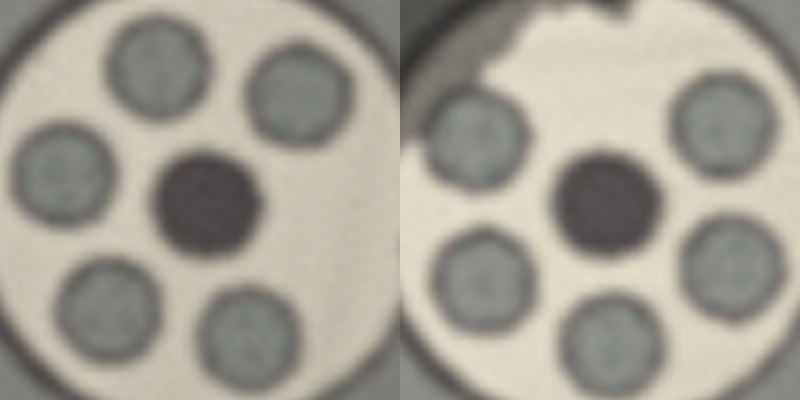

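```bash
cat >> h.py <<'E'
def selang(img):
    rec=holes(img); hsv=cv2.cvtColor(rec,cv2.COLOR_BGR2HSV); g=cv2.cvtColor(rec,cv2.COLOR_BGR2GRAY)
    g=cv2.resize(g,(480,480)) # 4px/mm
    c=cv2.HoughCircles(cv2.GaussianBlur(g,(0,0),2),cv2.HOUGH_GRADIENT,1,100,param1=60,param2=14,minRadius=54,maxRadius=74)
    P=(c[0,:,:2]-239.5)/4
    P=P[(np.hypot(*P.T)>33)&(np.hypot(*P.T)<52)]
    from scipy.optimize import least_squares
    def f(q):
        a=np.degrees(np.arctan2(P[:,1]-q[1],P[:,0]-q[0]))-q[2]
        rr=np.hypot(P[:,0]-q[0],P[:,1]-q[1])
        return np.concatenate([((a+30)%60-30)*.7,rr-rr.mean()])
    best=None
    a=np.sort(np.degrees(np.arctan2(P[:,1],P[:,0])))
    q=least_squares(f,[0,1,a[0]])
    cand=[(q.x[2]+60*k+180)%360-180 for k in range(6)]
    miss=[round(x,2) for x in cand if np.min(np.abs((a-x+180)%360-180))>20]
    print(len(P),a.round(1),"center off",q.x[:2].round(2),"cost",round(q.cost,2),"tab angle",miss)
E
python3 - <<'E'
from h import *
selang(cv2.imread("pics/top0.png"));selang(cv2.imread("pics/top4f.png"))
E
```

```text
Traceback (most recent call last):
  File "h.py", line 73, in selang
    q=least_squares(f,[0,1,a[0]])
                           ~^^^
IndexError: index 0 is out of bounds for axis 0 with size 0
```

```bash
python3 - <<'E'
t=open('h.py').read()
i=t.index("    c=cv2.HoughCircles"); j=t.index("    P=P[(np.hyp")
t=t[:i]+'''    T=np.full((180,180),255,np.uint8);cv2.circle(T,(90,90),62,120,-1);T=cv2.GaussianBlur(T,(0,0),4)
    g=cv2.copyMakeBorder(g,90,90,90,90,cv2.BORDER_REPLICATE)
    R=cv2.matchTemplate(g,T,cv2.TM_CCOEFF_NORMED); P=[]
    yy,xx=np.mgrid[:R.shape[0],:R.shape[1]]; rr=np.hypot(xx-240,yy-240); R[(rr<130)|(rr>210)]=-1
    for _ in range(5):
        k=np.unravel_index(R.argmax(),R.shape);P.append([k[1],k[0]]);R[np.hypot(xx-k[1],yy-k[0])<100]=-1
    P=(np.array(P)-240)/4
'''+t[j:]
open('h.py','w').write(t)
E
python3 - <<'E'
from h import *
selang(cv2.imread("pics/top0.png"));selang(cv2.imread("pics/top4f.png"))
E
```

```text
5 [-170.3 -106.5  -46.7   71.   129.3] center off [1.18 1.01] cost 0.49 tab angle [np.float64(11.58)]
5 [-154.5  -31.    26.7   85.4  145.4] center off [1.28 1.09] cost 0.45 tab angle [np.float64(-93.27)]
```

```bash
python3 - <<'E'
from h import *
arc([-94],[45],z=215);arc([-94],[45],z=147)
E
```

```text
[[-0.242, 0.0119, -0.0076, 0.0, -0.0497, 0.0]]
[[-0.242, 0.0799, -0.0076, 0.0, -0.0497, 0.0]]
```

arm_command --pt "-0.02 0 0 0 0 0" --pt "-0.07 0 0 0 0 0" --pt "-0.12 0 -0.005 0 -0.02 0" --pt "-0.17 0 -0.0075 0 -0.04 0" --pt "-0.22 0 -0.0075 0 -0.05 0" --pt "-0.242 0.005 -0.0075 0 -0.05 0" --pt "-0.242 0.03 -0.0075 0 -0.05 0" --pt "-0.242 0.055 -0.0075 0 -0.05 0" --pt "-0.242 0.075 -0.0075 0 -0.05 0" --pt "-0.242 0.08 -0.0075 0 -0.05 0"

```text
time: 10.85
tool_pos: [538.0, 3.6, 145.4]
tcp_rot: [-90.2, 0.0, -94.0]
ft_force: [0.3, -0.2, 0.4]
finger_gap: -0.1
```

```bash
python3 - <<'E'
from h import *
s=r.sense();print(s["time"],s["tool_pos"],s["tcp_rot"],s["ft_force"])
arc([-94,-94,-94,-97,-100,-103,-106,-108.5,-110,-110],[38,30,23,21.5,21.5]+[21.5]*5)
E
```

```text
10.85 [538.04819264   3.64963652 145.39276062] [-9.01648209e+01  1.72931975e-02 -9.40099859e+01] [ 0.27650187 -0.15996987  0.43549612]
[[0.0001, -0.0016, -0.0059, 0.0, -0.0002, 0.0], [0.0001, -0.0016, -0.0139, 0.0, -0.0002, 0.0], [0.0001, -0.0016, -0.0209, 0.0, -0.0002, 0.0], [0.0011, -0.0016, -0.0267, 0.0, 0.0522, 0.0], [0.0019, -0.0016, -0.0312, 0.0, 0.1045, 0.0], [0.0025, -0.0016, -0.0356, 0.0, 0.1569, 0.0], [0.0028, -0.0016, -0.0401, 0.0, 0.2093, 0.0], [0.0029, -0.0016, -0.0438, 0.0, 0.2529, 0.0], [0.0028, -0.0016, -0.0461, 0.0, 0.2791, 0.0], [0.0028, -0.0016, -0.0461, 0.0, 0.2791, 0.0]]
```

arm_command --pt "0 0 -0.006 0 0 0" --pt "0 0 -0.014 0 0 0" --pt "0 0 -0.021 0 0 0" --pt "0.001 0 -0.0265 0 0.052 0" --pt "0.002 0 -0.031 0 0.104 0" --pt "0.0025 0 -0.0355 0 0.157 0" --pt "0.003 0 -0.04 0 0.209 0" --pt "0.003 0 -0.044 0 0.253 0" --pt "0.003 0 -0.046 0 0.279 0" --pt "0.003 0 -0.046 0 0.279 0"

```text
time: 12.1
tool_pos: [493.5, 2.6, 147.5]
tcp_rot: [-89.9, 0.0, -110.0]
ft_force: [1.1, 0.8, 1.9]
finger_gap: -0.0
```

```bash
python3 - <<'E'
from h import *
s=r.sense();print(s["time"],s["tool_pos"],s["tcp_rot"],s["ft_force"])
im=r.snapshot("top")[:,:,::-1].copy();cv2.imwrite("pics/top5f.png",im)
cv2.imwrite("pics/top5.png",cv2.resize(im[130:290,170:383],(800,600),interpolation=cv2.INTER_CUBIC))
d=s["tool_pos"][:2]-AX
for p in(-109,-110,-111): 
    a=np.radians(p);print(p,d@[-np.sin(a),np.cos(a)])
E
```

```text
12.1 [493.4744109    2.56519358 147.52559384] [-8.99327204e+01  1.61658558e-02 -1.10045784e+02] [1.12835845 0.82696059 1.92939293]
-109 22.0373394808275
-110 23.50398305423212
-111 24.963467086710224
```

View pics/top5.png

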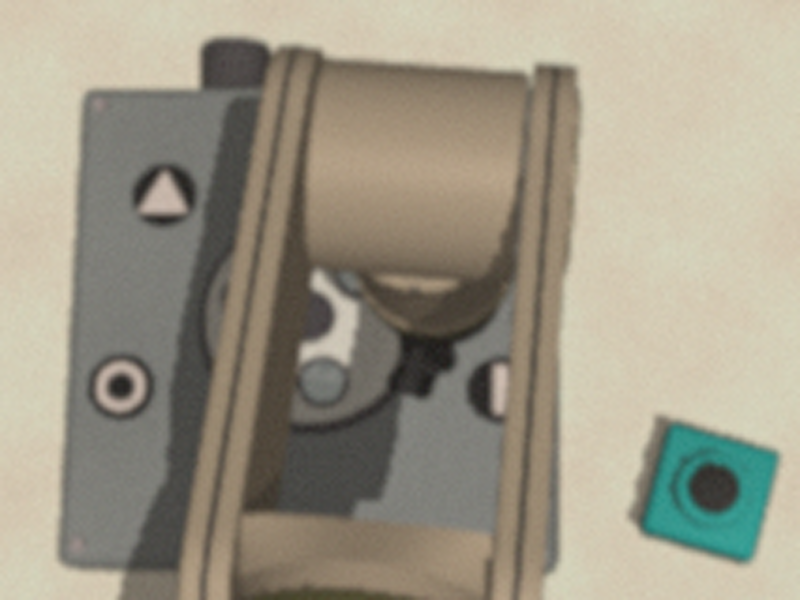

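arm_command --pt "0 0 0.01 0 0 0" --pt "0 -0.01 0.025 0 0 0" --pt "0 -0.04 0.03 0 0 0" --pt "0 -0.07 0.03 0 0 0" --pt "0.05 -0.08 0.03 0 0 0" --pt "0.1 -0.08 0.03 0 0 0" --pt "0.15 -0.08 0.03 0 0 0" --pt "0.2 -0.08 0.03 0 0 0" --pt "0.23 -0.08 0.03 0 0 0" --pt "0.24 -0.08 0.03 0 0 0"

```text
time: 13.4
tool_pos: [438.6, -234.8, 226.6]
tcp_rot: [-90.0, -0.0, -110.2]
ft_force: [-0.3, 0.5, -0.4]
finger_gap: -0.2
```

```bash
python3 - <<'E'
from h import *
s=r.sense();print(s["time"],s["tool_pos"],s["tcp_rot"],s["ft_force"])
im=r.snapshot("top")[:,:,::-1].copy();cv2.imwrite("pics/top6f.png",im)
cv2.imwrite("pics/top6.png",cv2.resize(im[130:290,170:383],(800,600),interpolation=cv2.INTER_CUBIC))
selang(im)
E
```

```text
13.4 [ 438.57106468 -234.84312681  226.63127507] [-9.00477030e+01 -1.65315264e-03 -1.10177679e+02] [-0.33704575  0.51851101 -0.35809738]
5 [-169.9  -46.7   11.8   71.2  129.3] center off [1.07 0.95] cost 0.27 tab angle [np.float64(-108.66)]
```

View pics/top6.png

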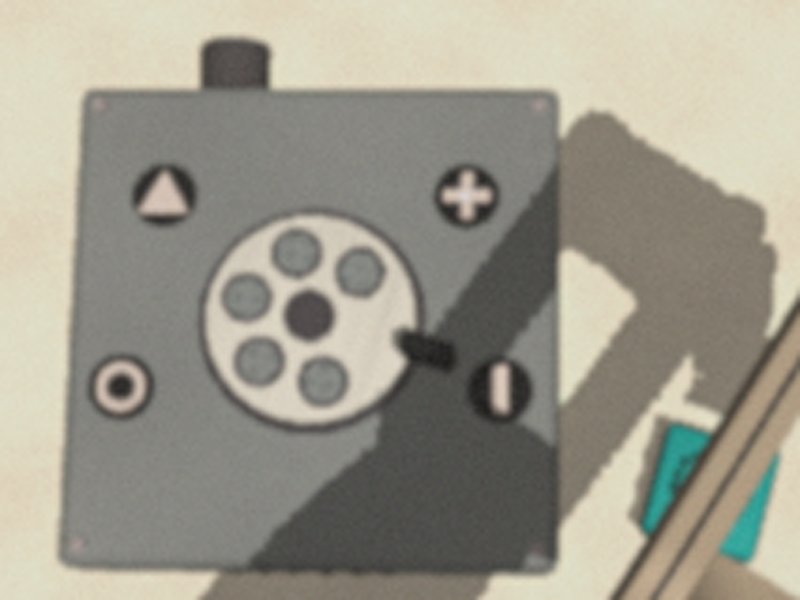

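```bash
python3 - <<'E'
from h import *
arc([-110],[45],z=147)
E
```

```text
[[-0.2427, 0.0796, -0.0088, 0.0, -0.0027, 0.0]]
```

arm_command --pt "-0.02 0 0 0 0 0" --pt "-0.07 0 0 0 0 0" --pt "-0.12 0 -0.003 0 0 0" --pt "-0.17 0 -0.005 0 0 0" --pt "-0.22 0 -0.0055 0 0 0" --pt "-0.243 0.005 -0.006 0 0 0" --pt "-0.243 0.03 -0.006 0 0 0" --pt "-0.243 0.055 -0.006 0 0 0" --pt "-0.243 0.075 -0.006 0 0 0" --pt "-0.243 0.08 -0.006 0 0 0"

```text
time: 14.7
tool_pos: [515.8, -1.5, 145.1]
tcp_rot: [-90.2, -0.0, -110.0]
ft_force: [-0.8, -1.1, 0.8]
finger_gap: -0.1
```

```bash
python3 - <<'E'
from h import *
s=r.sense();print(s["time"],s["tool_pos"],s["tcp_rot"],s["ft_force"])
a=np.radians(-2.85);c=AX+np.array([[np.cos(a),-np.sin(a)],[np.sin(a),np.cos(a)]])@(np.array([493.47,2.565])-AX);print("expected contact pose",c,"yaw -112.9")
arc([-110,-110,-110,-110,-111,-112,-112.85,-112.85,-112.85,-112.85],[40,34,28,24,22,21.5,21.5,21.5,21.5,21.5])
E
```

```text
14.7 [515.77638078  -1.54283648 145.1108779 ] [-9.01975624e+01 -3.20359268e-02 -1.09970430e+02] [-0.75607952 -1.08728915  0.79610031]
expected contact pose [489.16158992   3.00004293] yaw -112.9
[[0.0029, -0.0019, -0.0059, 0.0, 0.0005, 0.0], [0.0029, -0.0019, -0.0119, 0.0, 0.0005, 0.0], [0.0029, -0.0019, -0.0179, 0.0, 0.0005, 0.0], [0.0029, -0.0019, -0.0219, 0.0, 0.0005, 0.0], [0.0033, -0.0019, -0.0253, 0.0, 0.018, 0.0], [0.0036, -0.0019, -0.0273, 0.0, 0.0354, 0.0], [0.0039, -0.0019, -0.0285, 0.0, 0.0503, 0.0], [0.0039, -0.0019, -0.0285, 0.0, 0.0503, 0.0], [0.0039, -0.0019, -0.0285, 0.0, 0.0503, 0.0], [0.0039, -0.0019, -0.0285, 0.0, 0.0503, 0.0]]
```

arm_command --pt "0.003 0 -0.006 0 0 0" --pt "0.003 0 -0.012 0 0 0" --pt "0.003 0 -0.018 0 0 0" --pt "0.003 0 -0.022 0 0 0" --pt "0.0035 0 -0.025 0 0.018 0" --pt "0.0035 0 -0.0265 0 0.035 0" --pt "0.004 0 -0.0275 0 0.05 0" --pt "0.004 0 -0.0275 0 0.05 0" --pt "0.004 0 -0.0275 0 0.05 0" --pt "0.004 0 -0.0275 0 0.05 0"

```text
time: 15.95
tool_pos: [489.8, 2.8, 147.0]
tcp_rot: [-90.0, 0.0, -112.9]
ft_force: [2.3, -0.7, 1.6]
finger_gap: 0.4
```

```bash
python3 - <<'E'
from h import *
s=r.sense();print(s["time"],s["tool_pos"],s["tcp_rot"],s["ft_force"])
d=s["tool_pos"][:2]-AX
d0=np.array([493.474,2.565])-AX
f=lambda v,y:v@[-np.sin(np.radians(y)),np.cos(np.radians(y))]
print("d prev in tool frame",f(d0,-110.05),"now",f(d,s["tcp_rot"][2]))
E
```

```text
15.95 [489.84252508   2.82543484 147.03843374] [-8.99807140e+01  5.75501734e-03 -1.12918464e+02] [ 2.32806375 -0.69531112  1.62445717]
d prev in tool frame 23.576811369121938 now 24.29524025726079
```

arm_command --pt "0 0 -0.0007 0 0 0" --pt "0 0 -0.0007 0 0 0" --pt "0 0 0.01 0 0 0" --pt "0 -0.01 0.025 0 0 0" --pt "0 -0.045 0.03 0 0 0" --pt "0.03 -0.08 0.03 0 0 0" --pt "0.08 -0.08 0.035 0 0 0" --pt "0.14 -0.08 0.04 0 0 0" --pt "0.2 -0.08 0.05 0 0 0" --pt "0.24 -0.08 0.06 0 0 0"

```text
time: 17.2
tool_pos: [450.4, -243.9, 226.5]
tcp_rot: [-90.1, 0.0, -113.0]
ft_force: [0.4, 0.1, 0.5]
finger_gap: -0.0
```

```bash
python3 - <<'E'
from h import *
s=r.sense();print(s["time"],s["tool_pos"],s["tcp_rot"],s["ft_force"])
im=r.snapshot("top")[:,:,::-1].copy();cv2.imwrite("pics/top7f.png",im)
cv2.imwrite("pics/top7.png",cv2.resize(im[130:290,170:383],(800,600),interpolation=cv2.INTER_CUBIC))
selang(im)
delta([462.3,-300.8,160],s["tcp_rot"][2])
E
```

```text
17.2 [ 450.39666985 -243.88579179  226.49490089] [-9.00585586e+01  5.50773380e-03 -1.13002182e+02] [0.35449131 0.1321118  0.47165262]
5 [-172.7  -50.     9.1   68.4  125.9] center off [1.1  0.94] cost 0.38 tab angle [np.float64(-111.67)]
tx,ty,tz,wy [0.0441 0.0666 0.0324] -0.0015
```

View pics/top7.png

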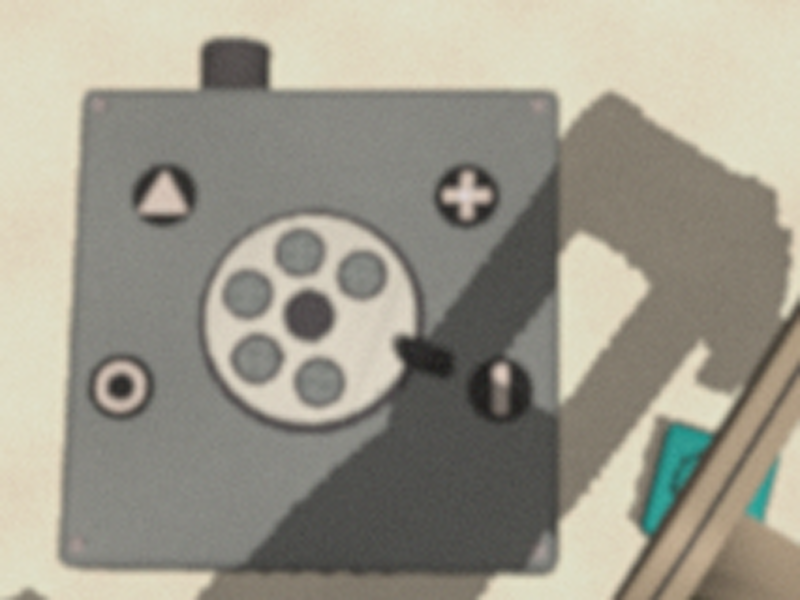

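arm_command --pt "0.01 0 0.01 0 0 0" --pt "0.03 0 0.02 0 0 0" --pt "0.044 0.01 0.032 0 0 0" --pt "0.044 0.03 0.032 0 0 0" --pt "0.044 0.05 0.032 0 0 0" --pt "0.044 0.07 0.032 0 0 0" --pt "0.044 0.08 0.032 0 0 0" --pt "0.044 0.085 0.032 0 0 0" --pt "0.044 0.085 0.032 0 0 0" --pt "0.044 0.085 0.032 0 0 0"

```text
time: 18.5
tool_pos: [464.2, -294.8, 142.7]
tcp_rot: [-89.9, -0.0, -112.9]
ft_force: [-0.5, 0.1, -0.6]
finger_gap: -0.2
```

```bash
python3 - <<'E'
from h import *
s=r.sense();print(s["time"],s["tool_pos"],s["tcp_rot"],s["ft_force"])
im=r.snapshot("scene")[:,:,::-1].copy()
cv2.imwrite("pics/scene8.png",cv2.resize(im[190:310,110:270],(800,600),interpolation=cv2.INTER_CUBIC))
delta([462.3,-300.8,123],s["tcp_rot"][2])
E
```

```text
18.5 [ 464.20174938 -294.7910303   142.73449117] [-8.99248728e+01 -1.96805142e-02 -1.12914860e+02] [-0.45747248  0.10846612 -0.56661569]
tx,ty,tz,wy [0.0063 0.0198 0.0005] -0.0001
```

View pics/scene8.png

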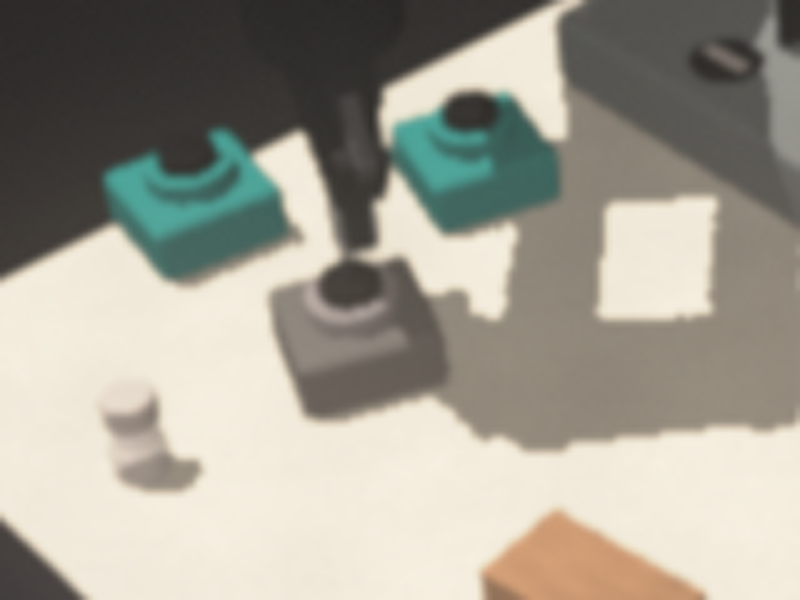

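```bash
python3 - <<'E'
from h import *
f=lambda n,p,o,k:((proj(n,p)-o)*k).round(1)
print(f("scene",[462.3,-300.8,57],[110,190],5),f("scene",[467,-302,57],[110,190],5),f("scene",[464.2,-294.8,70.1],[110,190],5), "axis hub", proj("scene",[*AX,71.5]))
for z in(57,): print(back("scene",(110+350/5,190+279/5),z))
# top collar ellipse + button centre segmentation
im=cv2.imread("pics/top0.png");g=cv2.cvtColor(im,cv2.COLOR_BGR2GRAY)
m=(g[212:243,400:432]<70).astype(np.uint8);n,l,s,c=cv2.connectedComponentsWithStats(m);print(s,c+[400,212])
E
```

```text
[[346.7 271.5]] [[350.3 276.6]] [[355.7 247.1]] axis hub [[295.27051018 186.21726342]]
[ 468.48699233 -303.30367061   57.        ]
[[  0   0  32  31 885]
 [ 10  10  13  11 107]] [[415.48135593 227.00903955]
 [415.65420561 226.92523364]]
```

arm_command --pt "0.003 0.002 0.0015 0 0 0" --pt "0.0055 0.005 0.0025 0 0 0" --pt "0.0055 0.009 0.0025 0 0 0" --pt "0.0055 0.012 0.0025 0 0 0" --pt "0.0055 0.014 0.0025 0 0 0" --pt "0.0055 0.016 0.0025 0 0 0" --pt "0.0055 0.018 0.0025 0 0 0" --pt "0.0055 0.019 0.0025 0 0 0" --pt "0.0055 0.02 0.0025 0 0 0" --pt "0.0055 0.02 0.0025 0 0 0"

```text
time: 19.8
tool_pos: [463.9, -300.6, 123.5]
tcp_rot: [-90.0, -0.0, -112.9]
ft_force: [-8.6, 5.2, 18.1]
finger_gap: -0.4
```

```bash
python3 - <<'E'
from h import *
s=r.sense();print(s["time"],s["tool_pos"],s["tcp_rot"],s["ft_force"],"tip",s["tool_pos"][2]-72.6)
E
```

```text
19.8 [ 463.94240649 -300.6014251   123.45227925] [-9.00185739e+01 -7.30858770e-03 -1.12909029e+02] [-8.56802375  5.17873535 18.11980687] tip 50.85227925145364
```

arm_command --pt "0 0 0 0 0 0" --pt "0 -0.005 0 0 0 0" --pt "0 -0.015 0 0 0 0" --pt "0 -0.035 0 0 0 0" --pt "0 -0.06 0 0 0 0" --pt "0 -0.09 0 0 0 0" --pt "0 -0.12 0 0 0 0" --pt "0 -0.14 0 0 0 0" --pt "0 -0.15 0 0 0 0" --pt "0 -0.15 0 0 0 0"

```text
time: 21.05
tool_pos: [464.1, -300.7, 272.3]
tcp_rot: [-90.0, -0.0, -112.9]
ft_force: [-0.6, 0.2, -0.8]
finger_gap: 0.1
```

```bash
python3 - <<'E'
from h import *
s=r.sense();print(s["time"],s["tool_pos"],s["ft_force"])
im=r.snapshot("top")[:,:,::-1].copy();selang(im)
sc=r.snapshot("scene")[:,:,::-1].copy()
cv2.imwrite("pics/fin.png",np.vstack([cv2.resize(im,(400,300)),cv2.resize(sc,(400,300))]))
cv2.imwrite("pics/finb.png",cv2.resize(sc[190:310,110:270],(800,600),interpolation=cv2.INTER_CUBIC))
E
```

```text
21.05 [ 464.09620329 -300.68098873  272.31045392] [-0.61678916  0.16370345 -0.78849386]
5 [-172.7  -50.     9.1   68.4  125.9] center off [1.05 0.95] cost 0.33 tab angle [np.float64(-111.67)]
```

View pics/fin.png

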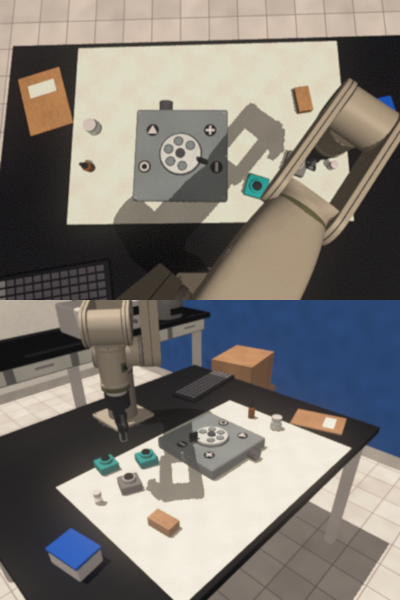

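View pics/finb.png

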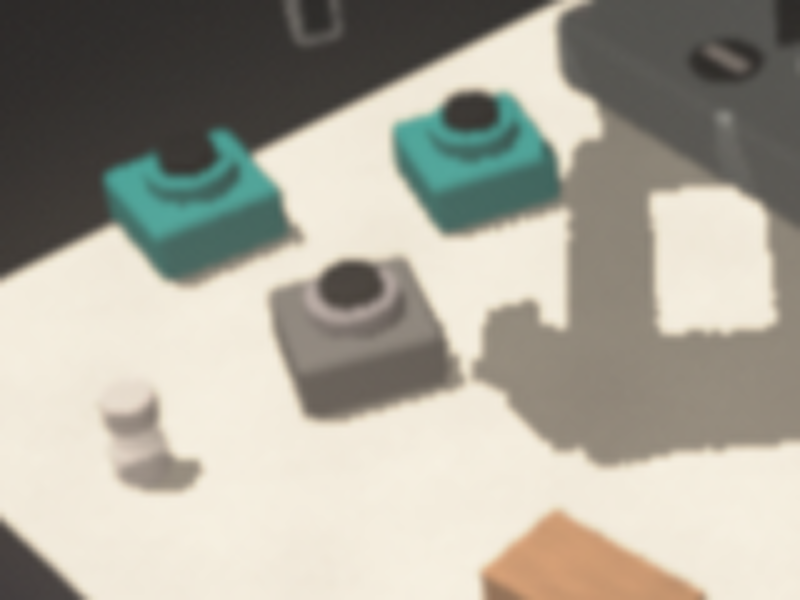

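The final pictures show the button up again at (350,283) in the crop, the tab pointing at the bar badge, and the loose items where they stood. I'm handing in.

```bash
python3 -c "
from bench import r
print(r.hand_in())"
```

```text
the job is handed in; nothing more can be done
None
```

I turned the selector to the single-bar mark, then pressed the exposure button fully down and let it come up again. I handed the job in at about 21 s of the 54 s allowed.

- **Selector:** I pushed the tab with the back of the closed fingers, on one face only. I stopped short twice to measure before the last small push. The final camera check puts the tab at -111.7°, and the bar mark is at about -111.6°.
- **Button:** I chose the grey box and left the two turquoise look-alikes alone. The fingertips went down about 6.1 mm and met 18 N, where full travel is 6 mm at about 5 N. The last picture shows the button up.
- **Other things:** The dropper bottle, jar, vial and carton look unmoved in the last pictures. The arm ended about 140 mm above the button, touching nothing.

**Checks that disagreed:**
- **Tab angle:** A first attempt to fit the tab's outline was only good to about ±2°, and the network's tab points disagreed by up to 15°. I measured the angle from the disc's holes instead.
- **Button position:** The two cameras differed by about 6–13 mm, so I pressed near the top camera's estimate. The press still reached full travel.

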